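# Find the tired price-card clip and rehouse its card

## Robot

A 6-joint arm with a two-finger parallel gripper is mounted at the origin on the work surface. World frame = base frame: x ahead of the robot, y to its left, z up, the work surface at z = 0. Lengths are in m, angles in rad, forces in N, time in s.
With the tool pointing down it reaches from about 0.3 to 0.775 m from the base axis. Payload 14.6 kg.
Tool frame: the origin (TCP) lies at the very end of the fingers, on their centre line; the grasp point (between the pads) lies 19 mm behind it (manip.pinch_z is the distance from the TCP to the grasp point, in m); z points along the fingers, y is the line along which they close (so a half turn about z gives the same grasp; the last joint's range is limited). The gripper opens to 85 mm and grips with 20 to 120 N. Pads are 22 mm wide; open, the fingers measure 114 mm over their backs; the gripper's body (76 mm by 85 mm) begins 54 mm behind the grasp point. The pads swing forward as they close: fully open they stand 13 mm farther back than shut.
Start: joints at [-0.067, 0.3, 1.521, -0, 1.321, -0.067], TCP at [0.55, -0, 0.231] pointing down, gripper open.
Joint ranges: [-3.03, 3.03], [-0.79, 2.21], [0.23, 2.52], [-1.04, 4.18], [0, 3.07], [-2.55, 2.55]. Speed limits (rad/s): [2.22, 2.22, 2.57, 3.14, 3.14, 3.14].

## Interface

Orientations are given as a unit quaternion [x, y, z, w].
In Python, from cell import observe, camera, manip gives the robot as it stands. The module is installed in compiled form; this text tells all that it offers.
- The arm moves only by the tool drive_tool, never from a script. Its argument "plan" is a list that holds one entry, the list of rows, each a list of 6 numbers: the shift along the tool's x, y, z as a fraction of full scale, then the turn, a rotation vector about the tool's x, y, z as a fraction of full scale. A call has 1 to 20 rows; each row shifts and turns the commanded pose from where the row before left it, along the tool's axes as they then stand; what a row does not reach is not made up. Full scale, the value 1, is 30 cm for a shift and 2 pi rad for a turn. A row lasts 1/8 s, in which the tool goes at most 62.5 mm and 10.7 degrees, less where a joint would pass 70% of its speed; a pose out of reach is approached as far as the arm can. A call with a number of a shift or a turn outside -1 to 1 is refused whole. A call with a gripper value outside its range is refused whole. "gripper" is the gripper command: -1 is fully open, 1 is shut, values between are in proportion, set as the call begins (left out, the last holds). The fingers move at their own pace and stop on an object; "grip_force" is the grip in N (left out, the last holds). Time passes only in rows, so rows that do not move let the fingers close. It gives the time, the measured TCP pose, the force, the opening and the grip force at its end, in the units of the state.
- observe(): the state, without advancing time (a new reading comes with each control period).
- camera(name): name is "scene" or "side" or "wrist"; returns a dict with "image" (384x512x3 uint8, blue, green, red), "range_z" (384x512 float32, m along the optical axis (not along the pixel's ray), 0 where there is no reading), "intrinsics" (3x3 intrinsics, pixels), "world_from_camera" (4x4, takes a point from camera to world coordinates); the wrist camera has in their place "mount" (4x4, takes a point from camera to tool coordinates, whose origin is the TCP and whose axes are the flange's). Camera axes: x right, y down, z forward; pixel columns grow to the right and rows downward; lengths in m; the calibration is good to about 2 mm. The wrist camera is an equidistant fisheye: a pixel r from the principal point sees the ray r / f radians off the axis. A picture is of the moment at which its call begins: read the wrist's pose just before it.
- manip.job_done(): hands the job in; it is judged then, once.
The state is a dict: "time": time; "joints": joint angles; "dq": joint speeds; "joint_efforts": joint torques, N m; "eef_pos": TCP position; "orientation": TCP orientation; "force": force on the tool from outside, world axes, zero at the start; "ft_torque": the same for the moment, N m; "width": opening from 0.0 (shut) to 1.0 (fully open); "gripper_force": force on a finger pad.
Only numpy, scipy, OpenCV 4.12 (cv2) and the standard library are available. Lean on these libraries where they do the work, as an engineer would, in place of code of your own. Each camera call takes 0.05 s, during which the arm holds its last target. There are 200 camera calls.

## Task

One of the three price-card clips on the long steel rail has a tired spring, so its card pulls out far more easily than the other two. Find it by tugging the cards lightly upward, without drawing a card out of a good clip; pull the card out of the tired clip and push it into the empty clip that stands alone, upright, centred and fully down on the clip's floor, pressing gently. Leave the other two cards fully down in their clips, let go, and leave the other things on the counter where they are.

Things in the scene. Friction and masses are not known exactly. Their poses are not given: they have to be found in the camera images.
- rail: Long dark steel foot, fixed, 70 (x) by 330 (y) by 12 mm, with three spring clips 110 mm apart along y. Origin: underside centre. Clip: 44 mm wide (y), fixed jaw at +x, hidden spring behind the -x jaw; jaws reach 41 mm above the counter, flared guides 59 mm. Card slides at about 11 to 17 N of upward pull in the two good clips, 3 to 6 N in the tired one (any of the three, drawn anew).
- slot_1 (a point): Clip 1 of the rail (-y end): the point on its floor, 12 mm above the counter, where the centre of a fully seated card's underside lies. Axes as the rail's.
- slot_2 (a point): Clip 2 of the rail (middle): the point on its floor, 12 mm above the counter, where the centre of a fully seated card's underside lies. Axes as the rail's.
- slot_3 (a point): Clip 3 of the rail (+y end): the point on its floor, 12 mm above the counter, where the centre of a fully seated card's underside lies. Axes as the rail's.
- card_1: Blank yellow rigid plastic price card, starting in clip 1, standing upright: 60 mm wide (y), 95 mm tall, 40 g; 5 mm thick (x) with a rounded lower edge, and a thicker head, 10 mm thick, along its top 24 mm to hold it by. Origin: centre of the underside; z up its height, x its thickness. All three cards are alike.
- card_2: Blank yellow rigid plastic price card, starting in clip 2, standing upright: 60 mm wide (y), 95 mm tall, 40 g; 5 mm thick (x) with a rounded lower edge, and a thicker head, 10 mm thick, along its top 24 mm to hold it by. Origin: centre of the underside; z up its height, x its thickness. All three cards are alike.
- card_3: Blank yellow rigid plastic price card, starting in clip 3, standing upright: 60 mm wide (y), 95 mm tall, 40 g; 5 mm thick (x) with a rounded lower edge, and a thicker head, 10 mm thick, along its top 24 mm to hold it by. Origin: centre of the underside; z up its height, x its thickness. All three cards are alike.
- spare: The empty spring clip alone on its own fixed dark steel foot, 75 (x) by 80 (y) by 12 mm. Jaws and guides as on the rail, fixed jaw at +x, good spring; empty, the jaws stand 2 mm apart and the guide mouth is about 12 mm wide. A card goes in with 8 to 18 N of downward push until it stands on the foot. Origin: underside centre.
- spare_slot (a point): The point on the spare clip's floor, 12 mm above the counter, where the centre of a fully seated card's underside lies (29 mm below the top of its jaws). The rigid fixed jaw face is 2.5 mm to +x of it; the sprung jaw rests 0.5 mm to +x and yields to -x by up to 15 mm, so a card entering a little to -x is safer than to +x. Axes as the spare's.
- shaker: Bystander: round metal sugar shaker, 42 mm across, 80 mm tall. Origin: centre of the underside.
- cup: Bystander: glass cup, 56 mm across, 70 mm tall. Origin: centre of the underside.
- spatula: Bystander: spatula lying on the counter, 240 mm long. Origin: underside near its middle.
- jar: Bystander: green glass jar with steel cap, 72 mm across, 110 mm tall. Origin: centre of the underside.
- bowl: Bystander: white bowl, 100 mm across, 45 mm tall. Origin: centre of the underside.
- carton: Bystander: white pastry carton, 140 by 180 mm, 55 mm tall. Origin: centre of the underside.
Things that resemble listed ones, but are neither listed nor needed, are in the scene too. Leave any turquoise look-alike of the card_1 alone. Leave any black or red look-alike of the card_3 alone.

How it is judged:
By the outcome, as a careful person would: the job done as asked, in the order asked, and still so for the second after the job is handed in, with the robot touching nothing.
It also fails if it takes over 64 s, if anything falls off the work surface, if the arm or the gripper's body presses on something with over 40 N, if the wrist force passes 120 N, or if a joint passes its speed limit or range.

## Working session

There is one attempt and no reset: what is moved stays moved. The work goes in short steps, Python scripts to look and compute and a tool call to move; the robot and the scene stay as the last step left them, time stands still between calls to the robot, and variables do not carry over. Pictures are saved under pics/ and viewed, at most 10 in all, crops included, and the job is handed in when it is done.

Besides the shell and the picture viewer there is one more tool, called after ">>>" by a JSON object that holds its "api" and its "payload". drive_tool: Moves the arm, as the interface text tells. Its arguments: {"type":"object","properties":{"plan":{"type":"array"},"gripper":{"type":"number"},"grip_force":{"type":"number"}},"required":["plan"]}

```bash
mkdir -p pics
python3 - <<'E'
from cell import observe,camera,manip
import cv2,numpy as np
s=observe();print(s)
for n in("scene","side"):
    c=camera(n);cv2.imwrite(f"pics/{n}0.png",cv2.resize(c["image"],(800,600)))
    np.savez(f"{n}0.npz",**c);print(c["world_from_camera"].round(3).tolist(),c["intrinsics"].tolist())
E
```

```text
{'time': 0.0, 'joints': array([-6.65872631e-02,  3.00461325e-01,  1.52157211e+00,  1.40236723e-05,
        1.32066320e+00, -6.66095079e-02]), 'dq': array([ 1.97388182e-04,  1.16854386e-03,  8.01720853e-05,  1.20145486e-03,
        8.64797311e-04, -1.76326025e-04]), 'joint_efforts': array([ 2.33377898e-03, -5.43485534e+01, -3.61782753e+01,  2.82532977e-05,
        4.14875918e-03, -3.55991256e-05]), 'eef_pos': array([5.49779375e-01, 2.21179661e-05, 2.30730460e-01]), 'orientation': array([ 7.07100039e-01,  7.07113308e-01, -3.58364184e-04, -4.19899689e-04]), 'force': array([-0.09309649,  0.44744134,  0.02764825]), 'ft_torque': array([0.00756209, 0.01037323, 0.00131505]), 'gripper_force': 0.0, 'width': 0.996434033048832}
[[0.356, 0.536, -0.765, 1.458], [0.934, -0.219, 0.281, -0.371], [-0.017, -0.815, -0.579, 0.798], [0.0, 0.0, 0.0, 1.0]] [[381.6180229526251, 0.0, 251.96284896907136], [0.0, 381.6180229526251, 188.784458778111], [0.0, 0.0, 1.0]]
[[0.894, -0.31, 0.323, 0.04], [-0.448, -0.609, 0.655, -0.882], [-0.007, -0.73, -0.683, 0.94], [0.0, 0.0, 0.0, 1.0]] [[368.0476925581715, 0.0, 250.92798975273635], [0.0, 368.0476925581715, 193.86191194902636], [0.0, 0.0, 1.0]]
```

View pics/scene0.png

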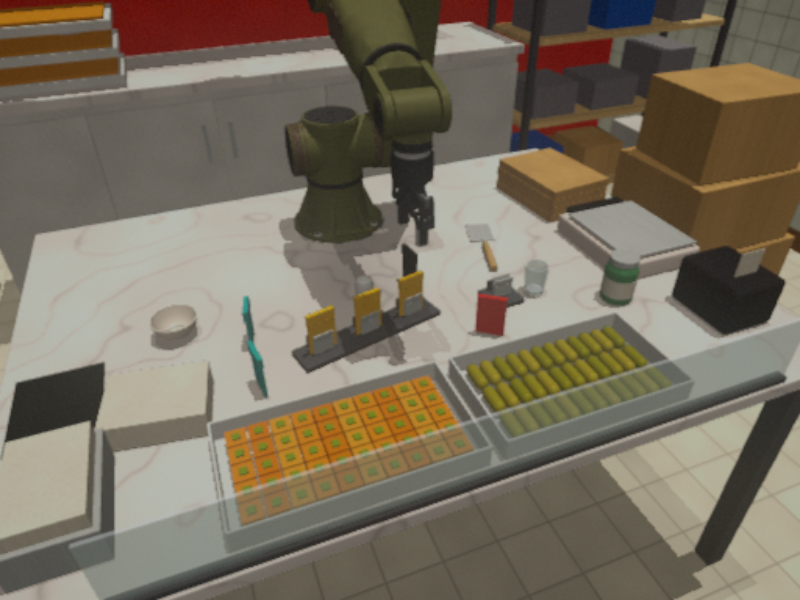

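View pics/side0.png

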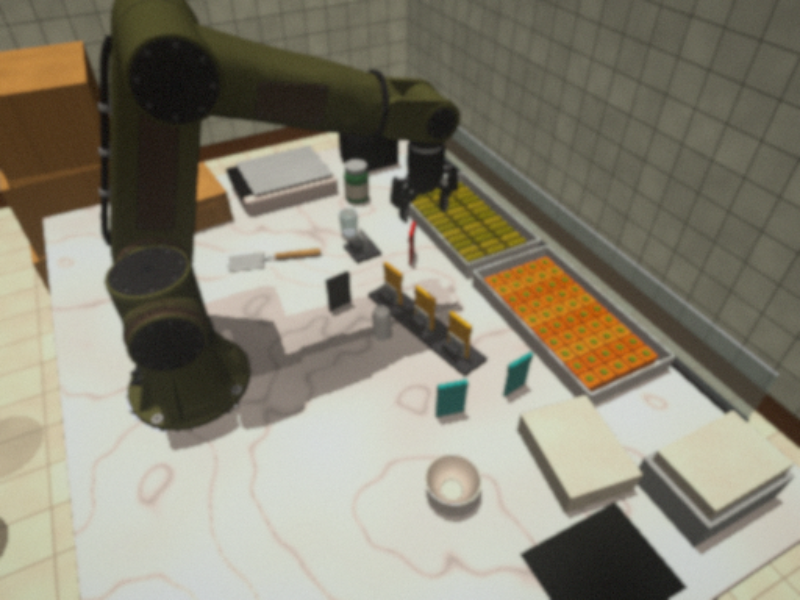

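The scene view shows the yellow cards at about (320,330), (368,308) and (410,290). The spare clip is at (502,290), with the red card in front of it at (490,313), the black card at (410,262) and the shaker at (363,287). Next I'll get metric positions from the depth data.

```bash
cat > h.py <<'E'
import numpy as np,cv2
def cloud(c):
    K=c["intrinsics"];z=c["range_z"];v,u=np.mgrid[:384,:512]
    P=np.stack([(u-K[0,2])/K[0,0]*z,(v-K[1,2])/K[1,1]*z,z],-1)
    T=c["world_from_camera"];W=P@T[:3,:3].T+T[:3,3];W[z==0]=np.nan
    return W
E
python3 - <<'E'
from h import *
ims=[]
for n in("scene","side"):
    c=np.load(f"{n}0.npz");W=cloud(c);h=cv2.cvtColor(c["image"],cv2.COLOR_BGR2HSV)
    inr=(W[...,0]>.3)&(W[...,0]<.75)&(abs(W[...,1])<.35)&(W[...,2]<.14)
    for nm,lo,hi in(("yellow",(15,110,80),(35,255,255)),("red",(170,110,60),(180,255,255)),("teal",(80,90,40),(100,255,255))):
        m=(cv2.inRange(h,lo,hi)>0)&inr&(W[...,2]>.02)
        k,l,st,_=cv2.connectedComponentsWithStats(m.astype(np.uint8))
        for i in range(1,k):
            if st[i,4]>40:
                p=W[l==i];q=np.median(p,0);t=p[p[:,2]>.088][:,:2]
                d=np.linalg.svd(p[:,:2]-p[:,:2].mean(0),full_matrices=False)[2][0]
                print(n,nm,st[i].tolist(),q.round(4),np.percentile(p,[2,98],axis=0).round(3).tolist(),"dir",np.degrees(np.arctan2(d[1],d[0])).round(1))
    # orthographic view, colours, 1px=1mm, x .3-.75 down->, y
    q=np.argsort(np.nan_to_num(W[inr][:,2]));p=W[inr][q];col=c["image"][inr][q]
    im=np.zeros((150,200,3),np.uint8)
    im[((p[:,0]-.35)/.0025).astype(int).clip(0,149),((.3-p[:,1])/.003).astype(int).clip(0,199)]=col
    ims.append(cv2.resize(im,(400,300),interpolation=0))
    cr=c["image"][165:240,180:360] if n=="scene" else c["image"][120:250,190:330]
    cv2.imwrite(f"pics/{n}_crop.png",cv2.resize(cr,None,fx=4.4 if n=="scene" else 4.4,fy=4.4,interpolation=2))
    for y0,y1,x0,x1,lab in((-.4,.4,.35,.7,"dark"),):
        m=(h[...,2]<90)&inr&(W[...,2]>.005)&(W[...,2]<.02)
        k,l,st,_=cv2.connectedComponentsWithStats(m.astype(np.uint8))
        for i in range(1,k):
            if st[i,4]>60:
                p=W[l==i];r=cv2.minAreaRect((p[:,:2]*1000).astype(np.float32));print(n,"dark",st[i].tolist(),r,np.median(p[:,2]).round(4))
E
```

```text
scene yellow [255, 174, 16, 26, 233] [0.4905 0.0165 0.0799] [[0.482, -0.007, 0.029], [0.499, 0.05, 0.108]] dir 103.0
scene yellow [226, 184, 17, 29, 267] [ 0.5164 -0.088   0.0802] [[0.507, -0.113, 0.027], [0.525, -0.057, 0.108]] dir -76.4
scene yellow [196, 195, 19, 31, 298] [ 0.5404 -0.1912  0.079 ] [[0.531, -0.218, 0.027], [0.549, -0.162, 0.108]] dir 104.1
scene yellow [299, 211, 91, 33, 768] [0.7326 0.1883 0.0321] [[0.714, 0.046, 0.022], [0.749, 0.335, 0.036]] dir -89.9
scene yellow [166, 240, 114, 43, 1222] [ 0.7299 -0.1958  0.0307] [[0.708, -0.344, 0.025], [0.749, -0.039, 0.035]] dir -90.1
scene teal [156, 190, 3, 16, 43] [ 0.4515 -0.3196  0.0926] [[0.422, -0.327, 0.074], [0.472, -0.311, 0.096]] dir -13.3
scene teal [158, 217, 11, 28, 78] [ 0.6091 -0.326   0.0931] [[0.562, -0.334, 0.041], [0.622, -0.32, 0.097]] dir 4.3
scene dark [321, 186, 14, 10, 65] ((525.7614135742188, 253.50421142578125), (37.785911560058594, 38.62168884277344), 5.714132785797119) 0.0111
scene dark [187, 192, 94, 46, 1001] ((515.83056640625, -87.09292602539062), (71.28749084472656, 325.48028564453125), 13.3
[... 682 characters left out ...]
0.528, -0.219, 0.033], [0.544, -0.162, 0.109]] dir -76.8
side yellow [350, 215, 20, 17, 161] [ 0.7256 -0.3075  0.0315] [[0.708, -0.332, 0.027], [0.748, -0.267, 0.036]] dir -88.1
side teal [324, 226, 16, 23, 177] [ 0.5877 -0.3289  0.0645] [[0.563, -0.335, 0.022], [0.613, -0.324, 0.096]] dir -171.5
side teal [280, 243, 19, 20, 268] [ 0.4405 -0.3206  0.0618] [[0.416, -0.328, 0.023], [0.465, -0.314, 0.096]] dir 167.7
side dark [222, 154, 21, 14, 124] ((500.5890808105469, 226.37652587890625), (66.67855834960938, 66.27135467529297), 0.5694063305854797) 0.0119
side dark [237, 187, 73, 53, 744] ((511.7365417480469, -88.795166015625), (73.34790802001953, 319.2694091796875), 13.827091217041016) 0.0118
```

View pics/scene_crop.png

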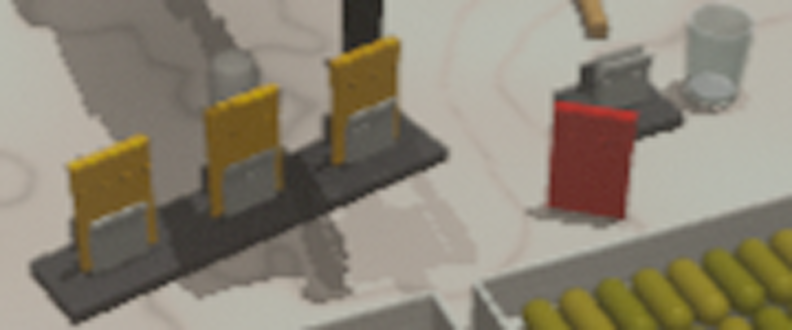

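View pics/side_crop.png

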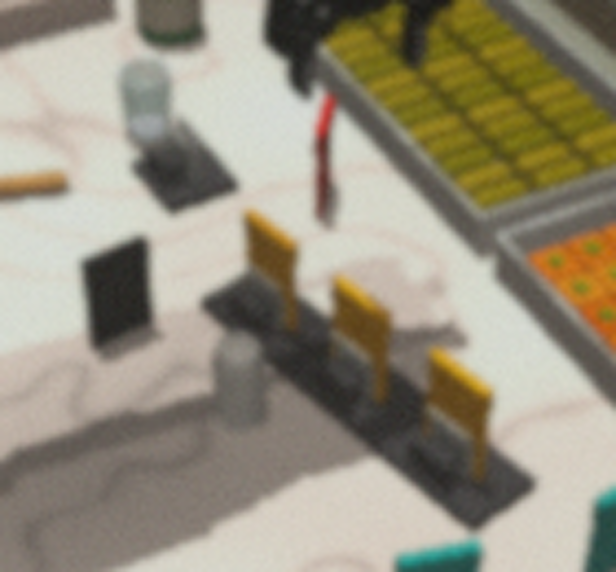

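Run:
```python
from h import *
for n in("scene","side"):
    c=np.load(f"{n}0.npz");W=cloud(c);h=cv2.cvtColor(c["image"],cv2.COLOR_BGR2HSV)
    def box(x0,x1,y0,y1,z0,z1,extra=True):
        m=(W[...,0]>x0)&(W[...,0]<x1)&(W[...,1]>y0)&(W[...,1]<y1)&(W[...,2]>z0)&(W[...,2]<z1)&extra
        return W[m]
    for lab,a in(("jaws",(.44,.56,.18,.28,.03,.07)),("shakerblack",(.3,.48,-.15,.1,.015,.12)),("red",(.54,.66,.12,.28,.02,.12))):
        p=box(*a)
        if len(p)<8:continue
        if lab=="shakerblack":
            q=(p[:,:2]*1000).astype(int)//10
            # clusters
            im=np.zeros((60,60),np.uint8);im[(p[:,0]*100).astype(int),(p[:,1]*100+20).astype(int)]=1
            k,l,st,ce=cv2.connectedComponentsWithStats(im)
            ids=l[(p[:,0]*100).astype(int),(p[:,1]*100+20).astype(int)]
            for i in range(1,k):
                r=p[ids==i]
                if len(r)>15:print(n,"cl",len(r),np.median(r,0).round(3),r.min(0).round(3),r.max(0).round(3))
        else:
            print(n,lab,len(p),np.median(p,0).round(4),cv2.minAreaRect((p[:,:2]*1000).astype(np.float32)),p[:,2].max().round(3))
            if lab=="jaws":
                for z in(.03,.04,.05):
                    r=p[(p[:,2]>z)&(p[:,2]<z+.01)]
                    if len(r)>4:print("  z",z,len(r),r.min(0).round(3),r.max(0).round(3),np.degrees(np.arctan2(*np.linalg.svd(r[:,:2]-r[:,:2].mean(0))[2][0][::-1])))
```

```text
scene jaws 120 [0.5089 0.2315 0.0491] ((495.44122314453125, 234.8284454345703), (41.02023696899414, 44.941287994384766), 1.0007593631744385) 0.062
  z 0.03 39 [0.475 0.212 0.03 ] [0.514 0.256 0.04 ] 43.621669329800795
  z 0.04 26 [0.496 0.213 0.04 ] [0.515 0.258 0.05 ] -86.41437133647035
  z 0.05 52 [0.495 0.213 0.05 ] [0.516 0.256 0.06 ] -91.72189185908184
scene cl 166 [0.369 0.063 0.069] [0.337 0.056 0.016] [0.402 0.075 0.097]
scene cl 116 [ 0.428 -0.066  0.07 ] [ 0.405 -0.082  0.038] [ 0.442 -0.042  0.08 ]
scene red 378 [0.608  0.15   0.0606] ((606.85302734375, 150.5211944580078), (60.11647033691406, 15.933740615844727), 52.34956359863281) 0.097
side jaws 92 [0.4982 0.2326 0.0423] ((493.17041015625, 236.46890258789062), (47.8966064453125, 43.13813400268555), 85.96867370605469) 0.063
  z 0.03 42 [0.472 0.212 0.03 ] [0.505 0.256 0.04 ] -79.33146006119681
  z 0.04 20 [0.474 0.213 0.04 ] [0.508 0.257 0.05 ] -90.78765642544107
  z 0.05 27 [0.495 0.215 0.051] [0.515 0.259 0.06 ] -88.2153469731678
side cl 276 [0.366 0.066 0.06 ] [0.337 0.057 0.016] [0.398 0.075 0.098]
side cl 207 [ 0.411 -0.072  0.057] [ 0.395 -0.081  0.015] [ 0.435 -0.04   0.081]
side cl 141 [0.473 0.029 0.037] [ 0.449 -0.003  0.015] [0.48  0.053 0.109]
side red 82 [0.5943 0.1395 0.0779] ((602.099365234375, 149.25360107421875), (64.2127685546875, 10.665276527404785), 53.597110748291016) 0.097
```

>>> {"api": "drive_tool", "payload": {"plan": [[[0.2, -0.05, 0, 0, 0, -0.0185], [0.2, -0.05, 0, 0, 0, -0.0185], [0.2, -0.05, 0, 0, 0, 0], [0.12, 0, 0, 0, 0, 0], [0, 0, 0, 0, 0, 0], [0, 0, 0, 0, 0, 0]]], "gripper": 0, "grip_force": 25}}

```text
time: 0.85
eef_pos: [0.4765, 0.2074, 0.231]
orientation: [0.62, 0.784, -0.0, -0.0]
force: [1.1, -0.1, 1.0]
width: 0.502
gripper_force: 0.0
```

Run:
```python
from h import *
from cell import observe,camera
s=observe();c=camera("wrist");np.savez("w0.npz",p=s["eef_pos"],q=s["orientation"],**c)
print(c["mount"].round(4).tolist(),c["intrinsics"].tolist())
cv2.imwrite("pics/w0.png",cv2.resize(c["image"],(800,600)))
```

```text
[[0.0004, -0.9519, -0.3066, 0.0784], [1.0, 0.0004, -0.0001, 0.0002], [0.0002, -0.3066, 0.9519, -0.142], [0.0, 0.0, 0.0, 1.0]] [[297.3186396354542, 0.0, 255.47705098599576], [0.0, 297.3186396354542, 194.3880578559491], [0.0, 0.0, 1.0]]
```

View pics/w0.png

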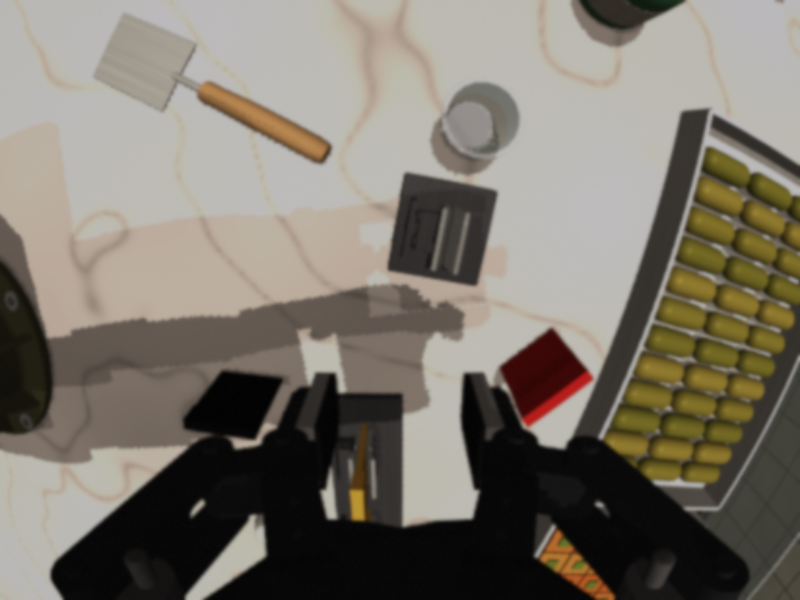

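The wrist view shows the spare foot with corners at about (406,174), (497,188), (477,285) and (388,268). Its two jaw lines are at x=442 and x=462, and card 3's head is at (358,500). I'll convert these to metric.

```bash
cat >> h.py <<'E'
from scipy.spatial.transform import Rotation as R
def fish(c):
    K=c["intrinsics"];v,u=np.mgrid[:384,:512]
    return u,v
def rays(c,u,v):
    K=c["intrinsics"];a=(np.asarray(u,float)-K[0,2])/K[0,0];b=(np.asarray(v,float)-K[1,2])/K[1,1];t=np.hypot(a,b)+1e-9
    return np.stack([a/t*np.sin(t),b/t*np.sin(t),np.cos(t)],-1)
def pose(c):
    T=np.eye(4);T[:3,:3]=R.from_quat(c["q"]).as_matrix();T[:3,3]=c["p"];return T@c["mount"]
def wcloud(c):
    v,u=np.mgrid[:384,:512];d=rays(c,u,v);d=d/d[...,2:]*c["range_z"][...,None];T=pose(c)
    W=d@T[:3,:3].T+T[:3,3];W[c["range_z"]==0]=np.nan;return W
def onplane(c,u,v,z):
    T=pose(c);d=rays(c,u,v)@T[:3,:3].T;o=T[:3,3];return o+d*((z-o[2])/d[...,2:])
E
python3 - <<'E'
from h import *
c=dict(np.load("w0.npz"));W=wcloud(c);g=cv2.cvtColor(c["image"],cv2.COLOR_BGR2GRAY)
co=onplane(c,np.array([406,497,477,388])*.64,np.array([174,188,285,268])*.64,.012)
print(co.round(4),co.mean(0)); 
for i in range(4):
    e=co[(i+1)%4]-co[i];print(np.hypot(*e[:2]).round(4),np.degrees(np.arctan2(e[1],e[0])).round(1))
m=(g<95)&(abs(W[...,2]-.012)<.005)&(W[...,0]>.44)&(W[...,0]<.58)&(W[...,1]>.17)&(W[...,1]<.3)
print("foot",m.sum(),cv2.minAreaRect((W[m][:,:2]*1000).astype(np.float32)))
# counter check
print("counter z",np.nanmedian(W[(g>150)][:,2]))
for z0,z1 in((.03,.045),(.045,.056),(.056,.064)):
    m=(W[...,2]>z0)&(W[...,2]<z1)&(W[...,0]>.44)&(W[...,0]<.55)&(W[...,1]>.19)&(W[...,1]<.28)
    p=W[m]
    if len(p)>5:print(z0,len(p),p.min(0).round(4),p.max(0).round(4),cv2.minAreaRect((p[:,:2]*1000).astype(np.float32)))
h=cv2.cvtColor(c["image"],cv2.COLOR_BGR2HSV)
m=(cv2.inRange(h,(15,110,60),(35,255,255))>0)&(W[...,2]>.1)&(W[...,2]<.115)&(W[...,0]<.6)
p=W[m];print("card3 top",len(p),p.min(0),p.max(0))
cr=c["image"][105:190,235:330];cv2.imwrite("pics/w0c.png",cv2.resize(cr,None,fx=6,fy=6,interpolation=2))
E
```

```text
[[0.4663 0.2735 0.012 ]
 [0.5378 0.2806 0.012 ]
 [0.5432 0.2007 0.012 ]
 [0.4697 0.1976 0.012 ]] [0.50423344 0.23807603 0.012     ]
0.0719 5.7
0.0801 -86.1
0.0736 -177.6
0.076 92.6
foot 2420 ((503.4455261230469, 237.10147094726562), (74.01075744628906, 78.88072204589844), 3.376108169555664)
counter z -0.0006212087966868396
0.03 650 [0.474  0.2135 0.0301] [0.5092 0.2596 0.0449] ((492.5965576171875, 236.49766540527344), (35.576080322265625, 44.24103546142578), 3.2289838790893555)
0.045 238 [0.4978 0.2148 0.0451] [0.5125 0.2596 0.0559] ((505.0375671386719, 237.15274047851562), (14.385907173156738, 44.556922912597656), 0.9988712072372437)
0.056 258 [0.4943 0.2152 0.0561] [0.516  0.2595 0.0599] ((505.4134216308594, 237.03529357910156), (19.163747787475586, 44.32718276977539), 3.9867615699768066)
card3 top 203 [0.47596161 0.02018888 0.10003937] [0.49239345 0.05330375 0.10755441]
```

View pics/w0c.png

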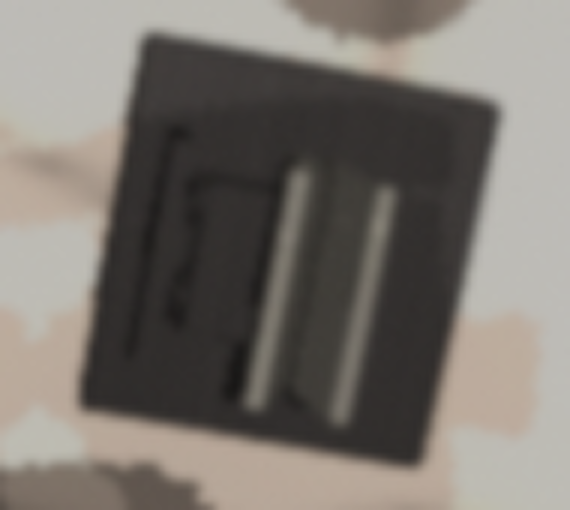

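The crop shows the jaws as two light lines. The spare's yaw is about 3.5°, and the mouth centre is at (0.505, 0.237), so the slot is at about (0.504, 0.237). Next I'll move over card 3.

>>> {"api": "drive_tool", "payload": {"plan": [[[-0.2, -0.035, 0, 0, 0, 0], [-0.2, -0.035, 0, 0, 0, 0], [-0.2, -0.035, 0, 0, 0, 0], [-0.015, -0.003, 0.1, 0, 0, 0], [0, 0, 0.12, 0, 0, 0], [0, 0, 0.1, 0, 0, 0], [0, 0, 0, 0, 0, 0], [0, 0, 0, 0, 0, 0]]]}}

```text
time: 1.9
eef_pos: [0.488, 0.0203, 0.1365]
orientation: [0.621, 0.784, 0.0, 0.001]
force: [-0.3, -0.1, 0.5]
width: 0.503
gripper_force: 0.0
```

Run:
```python
from h import *
from cell import observe,camera
s=observe();print(s["eef_pos"],s["force"],s["ft_torque"],s["width"])
c=camera("scene");np.savez("s1.npz",**c)
c=camera("wrist");np.savez("w1.npz",p=s["eef_pos"],q=s["orientation"],**c)
a=cv2.resize(c["image"],(480,360));sc=camera("side")["image"][100:240,190:330]
cv2.imwrite("pics/w1.png",np.hstack([cv2.resize(c["image"][150:,150:390],(400,390)),cv2.resize(sc,(390,390))]))
```

```text
[0.48795253 0.02030845 0.13649445] [-0.33629439 -0.1325005   0.48694229] [-0.00550572  0.02055684  0.02521559] 0.5028116639390708
```

View pics/w1.png

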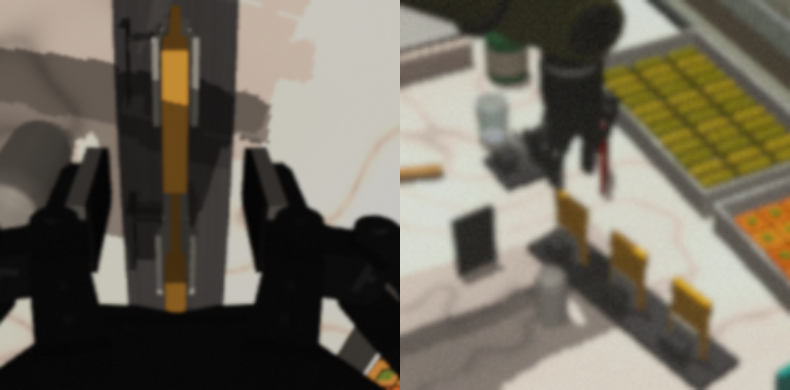

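The gripper is centred on card 3: the head is at x≈175, and the inner finger edges are at 105 and 247. I'll descend and close.

>>> {"api": "drive_tool", "payload": {"plan": [[[0, 0, 0.07, 0, 0, 0], [0, 0, 0.07, 0, 0, 0], [0, 0, 0.065, 0, 0, 0], [0, 0, 0, 0, 0, 0]]]}}

```text
time: 2.55
eef_pos: [0.4871, 0.0209, 0.0735]
orientation: [0.62, 0.784, -0.0, -0.001]
force: [0.0, -0.4, 0.5]
width: 0.498
gripper_force: 0.0
```

>>> {"api": "drive_tool", "payload": {"plan": [[[0, 0, 0, 0, 0, 0], [0, 0, 0, 0, 0, 0], [0, 0, 0, 0, 0, 0], [0, 0, 0, 0, 0, 0], [0, 0, 0, 0, 0, 0], [0, 0, 0, 0, 0, 0]]], "gripper": 1, "grip_force": 30}}

```text
time: 3.3
eef_pos: [0.4877, 0.0207, 0.0748]
orientation: [0.62, 0.784, 0.0, 0.0]
force: [-3.8, -1.0, 5.9]
width: 0.115
gripper_force: 31.2
```

>>> {"api": "drive_tool", "payload": {"plan": [[[0, 0, -0.002, 0, 0, 0], [0, 0, 0, 0, 0, 0]]]}}

```text
time: 3.55
eef_pos: [0.4876, 0.0208, 0.0748]
orientation: [0.62, 0.784, 0.0, 0.0]
force: [-1.3, -1.1, 3.2]
width: 0.11
gripper_force: 31.0
```

>>> {"api": "drive_tool", "payload": {"plan": [[[0, 0, -0.002, 0, 0, 0], [0, 0, 0, 0, 0, 0]]]}}

```text
time: 3.8
eef_pos: [0.4875, 0.0208, 0.0749]
orientation: [0.62, 0.784, 0.0, 0.0]
force: [2.7, -1.2, -3.0]
width: 0.112
gripper_force: 30.0
```

>>> {"api": "drive_tool", "payload": {"plan": [[[0, 0, -0.002, 0, 0, 0], [0, 0, 0, 0, 0, 0]]]}}

```text
time: 4.05
eef_pos: [0.4873, 0.0208, 0.0751]
orientation: [0.62, 0.784, -0.0, -0.0]
force: [4.7, -0.9, -13.5]
width: 0.113
gripper_force: 29.1
```

Card 3 holds at 13 N with no slip, so its clip is good. I'll relax, release and go to card 2.

>>> {"api": "drive_tool", "payload": {"plan": [[[0, 0, 0.006, 0, 0, 0], [0, 0, 0, 0, 0, 0]]]}}

```text
time: 4.3
eef_pos: [0.4876, 0.0208, 0.0748]
orientation: [0.62, 0.784, 0.0, 0.0]
force: [-3.3, -1.7, 8.2]
width: 0.111
gripper_force: 32.2
```

>>> {"api": "drive_tool", "payload": {"plan": [[[0, 0, 0, 0, 0, 0], [0, 0, 0, 0, 0, 0], [0, 0, 0, 0, 0, 0], [0, 0, -0.06, 0, 0, 0], [0, 0, -0.07, 0, 0, 0], [-0.18, 0, 0, 0, 0, 0], [-0.185, 0.001, 0, 0, 0, 0], [0, 0, 0, 0, 0, 0], [0, 0, 0.065, 0, 0, 0], [0, 0, 0.06, 0, 0, 0], [0, 0, 0, 0, 0, 0], [0, 0, 0, 0, 0, 0]]], "gripper": 0.1}}

```text
time: 5.8
eef_pos: [0.5131, -0.0853, 0.0759]
orientation: [0.62, 0.784, 0.0, 0.0]
force: [0.7, -0.2, -0.1]
width: 0.446
gripper_force: 0.0
```

>>> {"api": "drive_tool", "payload": {"plan": [[[0, 0, 0, 0, 0, 0], [0, 0, 0, 0, 0, 0], [0, 0, 0, 0, 0, 0], [0, 0, 0, 0, 0, 0], [0, 0, 0, 0, 0, 0], [0, 0, 0, 0, 0, 0]]], "gripper": 1}}

```text
time: 6.55
eef_pos: [0.513, -0.0857, 0.0759]
orientation: [0.62, 0.784, 0.0, 0.0]
force: [-2.9, 0.4, 5.6]
width: 0.108
gripper_force: 33.2
```

>>> {"api": "drive_tool", "payload": {"plan": [[[0, 0, -0.002, 0, 0, 0], [0, 0, 0, 0, 0, 0]]]}}

```text
time: 6.8
eef_pos: [0.5129, -0.0857, 0.0759]
orientation: [0.62, 0.784, -0.0, -0.0]
force: [-2.2, 0.4, 2.3]
width: 0.11
gripper_force: 32.5
```

>>> {"api": "drive_tool", "payload": {"plan": [[[0, 0, -0.001, 0, 0, 0], [0, 0, 0, 0, 0, 0]]]}}

```text
time: 7.05
eef_pos: [0.5128, -0.0857, 0.076]
orientation: [0.62, 0.784, -0.0, -0.0]
force: [-0.2, -1.3, -3.6]
width: 0.109
gripper_force: 31.8
```

>>> {"api": "drive_tool", "payload": {"plan": [[[0, 0, -0.001, 0, 0, 0], [0, 0, 0, 0, 0, 0]]]}}

```text
time: 7.3
eef_pos: [0.5128, -0.0856, 0.0763]
orientation: [0.62, 0.784, -0.0, -0.0]
force: [-0.2, 0.2, -4.0]
width: 0.108
gripper_force: 31.4
```

>>> {"api": "drive_tool", "payload": {"plan": [[[0, 0, -0.001, 0, 0, 0], [0, 0, 0, 0, 0, 0]]]}}

```text
time: 7.55
eef_pos: [0.5128, -0.0856, 0.0767]
orientation: [0.62, 0.784, -0.0, -0.0]
force: [-1.8, 0.0, -6.0]
width: 0.113
gripper_force: 31.4
```

>>> {"api": "drive_tool", "payload": {"plan": [[[0, 0, -0.002, 0, 0, 0], [0, 0, 0, 0, 0, 0]]]}}

```text
time: 7.8
eef_pos: [0.5128, -0.0856, 0.0774]
orientation: [0.62, 0.784, -0.0, -0.0]
force: [-2.1, 0.5, -4.9]
width: 0.112
gripper_force: 31.6
```

>>> {"api": "drive_tool", "payload": {"plan": [[[0, 0, -0.002, 0, 0, 0], [0, 0, 0, 0, 0, 0]]]}}

```text
time: 8.05
eef_pos: [0.5129, -0.0857, 0.078]
orientation: [0.62, 0.784, -0.0, -0.0]
force: [-1.6, 0.2, -4.9]
width: 0.111
gripper_force: 31.6
```

Card 2 slides steadily at about 5 N, so clip 2 is the tired one. I'll draw the card out and carry it over the spare.

>>> {"api": "drive_tool", "payload": {"plan": [[[0, 0, -0.03, 0, 0, 0], [0, 0, -0.05, 0, 0, 0], [0, 0, -0.08, 0, 0, 0], [0, 0, -0.12, 0, 0, 0], [0, 0, -0.12, 0, 0, 0], [0.05, 0.01, -0.01, 0, 0, 0], [0.15, 0.03, 0, 0, 0, 0], [0.15, 0.03, 0, 0, 0, 0], [0.15, 0.03, 0, 0, 0, 0], [0.15, 0.03, 0, 0, 0, 0], [0.15, 0.03, 0, 0, 0, 0], [0.15, 0.03, 0, 0, 0, 0], [0.105, 0.025, 0, 0, 0, 0], [0, 0, 0, 0, 0, 0.0136], [0, 0, 0, 0, 0, 0.0136], [0, 0, 0, 0, 0, 0], [0, 0, 0, 0, 0, 0], [0, 0, 0, 0, 0, 0]]], "grip_force": 45}}

```text
time: 10.3
eef_pos: [0.5027, 0.2372, 0.2011]
orientation: [0.685, 0.729, 0.0, 0.0]
force: [0.6, 0.4, -0.9]
width: 0.108
gripper_force: 46.5
```

Run:
```python
from h import *
from cell import observe,camera
s=observe();print(s["eef_pos"],R.from_quat(s["orientation"]).as_matrix().round(4).tolist(),s["force"],s["width"])
c=camera("wrist");np.savez("w2.npz",p=s["eef_pos"],q=s["orientation"],**c)
cv2.imwrite("pics/w2.png",cv2.resize(c["image"][100:384,150:380],(648,800))[:600] if 0 else cv2.resize(c["image"][120:330,150:380],(657,600)))
for n in("scene","side"):
    c=camera(n);np.savez(f"{n}2.npz",**c);W=cloud(c);h=cv2.cvtColor(c["image"],cv2.COLOR_BGR2HSV)
    m=(cv2.inRange(h,(15,110,70),(35,255,255))>0)&(W[...,2]>.05)&(W[...,1]>.15)&(W[...,1]<.32)&(W[...,0]<.6)
    p=W[m];print(n,len(p),np.percentile(p,[3,50,97],axis=0).round(4).tolist(),cv2.minAreaRect((p[:,:2]*1000).astype(np.float32)))
    # tilt
    A=np.c_[p,np.ones(len(p))];b=p.mean(0);print("normal",np.linalg.svd(p-b)[2][2].round(3))
```

```text
[0.5027241  0.23715612 0.20105278] [[-0.0625, 0.998, 0.0001], [0.998, 0.0625, 0.0], [0.0, 0.0001, -1.0]] [ 0.63765157  0.40703732 -0.93292723] 0.10775282253684915
scene 409 [[0.2935, 0.168, 0.142], [0.5044, 0.2311, 0.1919], [0.5235, 0.2686, 0.5813]] ((409.14935302734375, 204.1953887939453), (265.9800720214844, 105.5638656616211), 17.48180389404297)
normal [-0.335  0.942 -0.032]
side 259 [[-0.0309, 0.1536, 0.153], [0.4834, 0.2122, 0.3783], [0.5047, 0.2577, 0.6822]] ((241.81031799316406, 194.124755859375), (556.4606323242188, 108.9737548828125), 4.221073150634766)
normal [ 0.073 -0.997 -0.019]
```

View pics/w2.png

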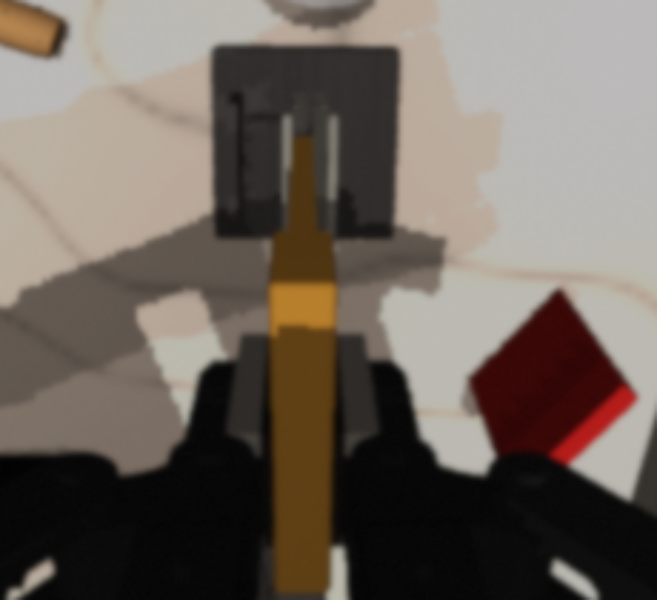

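The card is held square. Its lower end is at (303,135), the guide lines are at x=286 and x=333, and the foot edges are parallel to the card. Now I'll compute the lateral offset.

Run:
```python
from h import *
c=dict(np.load("w2.npz"));f=lambda x,y,z:onplane(c,150+np.array(x)*230/657,120+np.array(y)*210/600,z)
Rm=R.from_quat(c["q"]).as_matrix();loc=lambda P:((P-c["p"])@Rm).round(4)
print("card bottom",loc(f([293,313,303],[137]*3,.137)))
print("head bottom",loc(f([271,335],[283,283],.2076)), "headtop",loc(f([271,335],[327,327],.232)))
print("guides",loc(f([282,290,329,337],[160]*4,.059)),"guide ends",loc(f([286,333],[116,116],.059)))
co=f([213,398,393,216],[47,47,237,237],.012);print("foot",loc(co),loc(co.mean(0)))
W=wcloud(c);p=(W-c["p"])@Rm
m=(W[...,2]>.05)&(W[...,2]<.064)&(abs(p[...,0])<.06)&(abs(p[...,1])<.03);q=p[m];print("guide cloud",len(q),np.percentile(q,[1,99],axis=0).round(4).tolist())
im=(W[...,2]<.02)&(W[...,2]>.006)&(abs(p[...,0])<.07)&(abs(p[...,1])<.06)
g=cv2.cvtColor(c["image"],cv2.COLOR_BGR2GRAY);q=p[im&(g<95)];print("foot cloud",np.percentile(q,[.5,99.5],axis=0).round(4).tolist(),cv2.minAreaRect((q[:,:2]*1000).astype(np.float32)))
h=cv2.cvtColor(c["image"],cv2.COLOR_BGR2HSV)
y=(cv2.inRange(h,(10,100,40),(35,255,255))>0)&(W[...,2]>.12)&(W[...,2]<.26)&(abs(p[...,0])<.06)&(abs(p[...,1])<.03)
q=p[y];print("card cloud",len(q),np.percentile(q,[1,50,99],axis=0).round(4).tolist())
for z0 in(.137,.15,.165,.18,.2):
    r=p[y&(W[...,2]>z0)&(W[...,2]<z0+.012)];print(z0,len(r),r.min(0).round(4),r.max(0).round(4))
```

```text
card bottom [[ 0.0318 -0.0019  0.0641]
 [ 0.0318  0.0031  0.0641]
 [ 0.0318  0.0006  0.0641]]
head bottom [[ 0.022  -0.005  -0.0065]
 [ 0.022   0.0061 -0.0065]] headtop [[ 0.0253 -0.0041 -0.0309]
 [ 0.0253  0.0051 -0.0309]]
guides [[ 0.006  -0.0065  0.1421]
 [ 0.006  -0.0037  0.1421]
 [ 0.006   0.0097  0.1421]
 [ 0.006   0.0125  0.1421]] guide ends [[ 0.0214 -0.005   0.1421]
 [ 0.0215  0.011   0.1421]]
foot [[ 0.0398 -0.0344  0.1891]
 [ 0.0399  0.038   0.1891]
 [-0.0389  0.0383  0.1891]
 [-0.0389 -0.0352  0.1891]] [0.0005 0.0017 0.1891]
guide cloud 371 [[-0.0205, -0.0063, 0.1416], [0.022, 0.0119, 0.1509]]
foot cloud [[-0.0394, -0.0356, 0.1827], [0.0397, 0.0377, 0.1936]] ((-0.024837493896484375, 1.0203781127929688), (79.81531524658203, 73.82888793945312), 0.3076598644256592)
card cloud 3087 [[-0.0257, -0.0046, -0.0316], [0.0153, 0.0, -0.0301], [0.0323, 0.0051, 0.0503]]
0.137 26 [ 0.0317 -0.0015  0.0529] [0.0323 0.0026 0.063 ]
0.15 34 [ 0.0316 -0.002   0.0393] [0.0323 0.0026 0.0506]
0.165 41 [ 0.0318 -0.0019  0.0243] [0.0324 0.0024 0.0357]
0.18 60 [ 0.0316 -0.0023  0.0091] [0.0324 0.0027 0.0207]
0.2 119 [ 0.0103 -0.0062 -0.0109] [0.0327 0.0066 0.001 ]
```

>>> {"api": "drive_tool", "payload": {"plan": [[[-0.005, 0.001, 0, 0, 0, 0], [0, 0, 0.08, 0, 0, 0], [0, 0, 0.08, 0, 0, 0], [0, 0, 0.08, 0, 0, 0], [0, 0, 0.02, 0, 0, 0], [0, 0, 0.02, 0, 0, 0], [0, 0, 0.02, 0, 0, 0], [0, 0, 0, 0, 0, 0]]]}}

```text
time: 11.45
eef_pos: [0.5037, 0.2358, 0.1113]
orientation: [0.685, 0.729, 0.001, 0.0]
force: [2.2, -0.6, -0.8]
width: 0.103
gripper_force: 46.6
```

>>> {"api": "drive_tool", "payload": {"plan": [[[0, 0, 0.01, 0, 0, 0], [0, 0, 0.01, 0, 0, 0], [0, 0, 0.01, 0, 0, 0], [0, 0, 0, 0, 0, 0]]]}}

```text
time: 11.95
eef_pos: [0.5039, 0.236, 0.103]
orientation: [0.685, 0.728, 0.001, 0.001]
force: [3.2, 0.3, 7.1]
width: 0.111
gripper_force: 47.7
```

>>> {"api": "drive_tool", "payload": {"plan": [[[0, 0, 0.008, 0, 0, 0], [0, 0, 0.008, 0, 0, 0], [0, 0, 0.008, 0, 0, 0], [0, 0, 0, 0, 0, 0]]]}}

```text
time: 12.45
eef_pos: [0.5034, 0.2358, 0.0949]
orientation: [0.685, 0.728, 0.0, 0.0]
force: [4.2, 0.8, 1.5]
width: 0.111
gripper_force: 47.0
```

>>> {"api": "drive_tool", "payload": {"plan": [[[0, 0, 0.008, 0, 0, 0], [0, 0, 0.008, 0, 0, 0], [0, 0, 0.008, 0, 0, 0], [0, 0, 0, 0, 0, 0]]]}}

```text
time: 12.95
eef_pos: [0.5033, 0.2356, 0.0872]
orientation: [0.685, 0.729, 0.0, 0.0]
force: [7.1, 0.7, 1.5]
width: 0.112
gripper_force: 46.9
```

>>> {"api": "drive_tool", "payload": {"plan": [[[0, 0, 0.008, 0, 0, 0], [0, 0, 0.008, 0, 0, 0], [0, 0, 0.008, 0, 0, 0], [0, 0, 0, 0, 0, 0]]]}}

```text
time: 13.45
eef_pos: [0.5033, 0.2356, 0.08]
orientation: [0.685, 0.729, 0.0, 0.0]
force: [6.9, 0.7, 0.4]
width: 0.112
gripper_force: 46.8
```

>>> {"api": "drive_tool", "payload": {"plan": [[[0, 0, 0.004, 0, 0, 0], [0, 0, 0.003, 0, 0, 0], [0, 0, 0, 0, 0, 0]]]}}

```text
time: 13.82
eef_pos: [0.5034, 0.2357, 0.0781]
orientation: [0.685, 0.729, 0.0, 0.0]
force: [6.7, 1.1, 1.9]
width: 0.11
gripper_force: 47.1
```

Run:
```python
from h import *
from cell import observe,camera
s=observe();print(s["eef_pos"],s["force"],s["ft_torque"])
c=camera("wrist");np.savez("w3.npz",p=s["eef_pos"],q=s["orientation"],**c)
sc=camera("scene");np.savez("scene3.npz",**sc);si=camera("side");np.savez("side3.npz",**si)
a=cv2.resize(c["image"][110:260,190:330],(560,600),interpolation=2)
b=cv2.resize(sc["image"][150:225,290:350],(240,300),interpolation=2);d=cv2.resize(si["image"][100:175,200:260],(240,300),interpolation=2)
cv2.imwrite("pics/c3.png",np.hstack([a,np.vstack([b,d])]))
```

```text
[0.50339288 0.23566121 0.07813372] [6.68401995 1.08298693 1.86984096] [ 0.11292775 -1.26866711 -0.24031393]
```

View pics/c3.png

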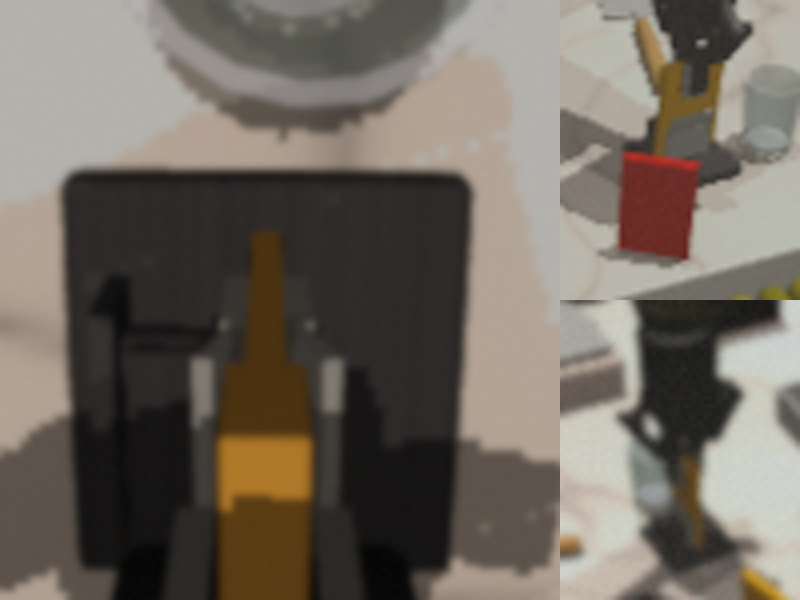

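The card sits properly between the two jaws. I'll press it the last 2 mm to the floor.

>>> {"api": "drive_tool", "payload": {"plan": [[[0, 0, 0.004, 0, 0, 0], [0, 0, 0.003, 0, 0, 0], [0, 0, 0, 0, 0, 0]]]}}

```text
time: 14.35
eef_pos: [0.5034, 0.2357, 0.0761]
orientation: [0.685, 0.729, 0.0, 0.0]
force: [6.6, 0.4, 2.2]
width: 0.111
gripper_force: 47.1
```

>>> {"api": "drive_tool", "payload": {"plan": [[[0, 0, 0.002, 0, 0, 0], [0, 0, 0, 0, 0, 0]]]}}

```text
time: 14.6
eef_pos: [0.5035, 0.2357, 0.0759]
orientation: [0.685, 0.729, 0.0, 0.0]
force: [4.7, -0.3, 8.5]
width: 0.112
gripper_force: 47.8
```

>>> {"api": "drive_tool", "payload": {"plan": [[[0, 0.002, 0.001, 0, 0, 0], [0, 0, 0, 0, 0, 0]]]}}

```text
time: 14.85
eef_pos: [0.5038, 0.2358, 0.0759]
orientation: [0.685, 0.729, 0.0, -0.0]
force: [0.3, -0.6, 13.2]
width: 0.113
gripper_force: 48.7
```

>>> {"api": "drive_tool", "payload": {"plan": [[[0, 0.001, 0.001, 0, 0, 0], [0, 0, 0, 0, 0, 0]]]}}

```text
time: 15.1
eef_pos: [0.5039, 0.2358, 0.0759]
orientation: [0.685, 0.729, -0.0, -0.0]
force: [-2.7, -1.9, 17.6]
width: 0.108
gripper_force: 49.4
```

>>> {"api": "drive_tool", "payload": {"plan": [[[0, 0, -0.001, 0, 0, 0], [0, 0, 0, 0, 0, 0]]]}}

```text
time: 15.35
eef_pos: [0.5039, 0.2358, 0.0759]
orientation: [0.685, 0.729, -0.0, -0.0]
force: [-2.3, -1.0, 14.3]
width: 0.109
gripper_force: 48.7
```

>>> {"api": "drive_tool", "payload": {"plan": [[[0, 0, 0, 0, 0, 0], [0, 0, 0, 0, 0, 0], [0, 0, 0, 0, 0, 0], [0, 0, 0, 0, 0, 0], [0, 0, -0.05, 0, 0, 0], [0, 0, -0.1, 0, 0, 0], [0, 0, -0.15, 0, 0, 0], [-0.15, 0, -0.12, 0, 0, 0], [-0.2, 0, -0.05, 0, 0, 0], [0, 0, 0, 0, 0, 0], [0, 0, 0, 0, 0, 0]]], "gripper": 0.1}}

```text
time: 16.73
eef_pos: [0.5105, 0.1311, 0.2169]
orientation: [0.685, 0.728, 0.0, 0.0]
force: [-0.3, 0.4, -0.5]
width: 0.452
gripper_force: 0.0
```

Run:
```python
from h import *
from cell import observe,camera
s=observe();print(s["time"],s["eef_pos"],s["force"])
ims=[]
for n in("scene","side"):
    c=camera(n);np.savez(f"{n}4.npz",**c);W=cloud(c);h=cv2.cvtColor(c["image"],cv2.COLOR_BGR2HSV)
    for k,f in(("before","0"),("after","4")):
        c=np.load(f"{n}{f}.npz");W=cloud(c);h=cv2.cvtColor(c["image"],cv2.COLOR_BGR2HSV)
        m=(cv2.inRange(h,(15,110,60),(35,255,255))>0)&(W[...,2]>.02)&(W[...,2]<.14)&(W[...,0]>.44)&(W[...,0]<.6)
        q,l,st,_=cv2.connectedComponentsWithStats(m.astype(np.uint8))
        for i in range(1,q):
            if st[i,4]>40:
                p=W[l==i];t=p[p[:,2]>.085];b=p[p[:,2]<.07]
                print(n,k,np.median(p,0).round(4),np.percentile(p,[2,98],axis=0).round(4).tolist(),"top/low x",np.median(t[:,0]).round(4))
    ims.append(cv2.resize(c["image"],(400,300)) if 0 else cv2.resize(c["image"][130:260,170:400] if n=="scene" else c["image"][90:240,190:340],(400,300)))
c=camera("wrist");ims.append(np.zeros((300,1,3),np.uint8));s=observe();np.savez("w4.npz",p=s["eef_pos"],q=s["orientation"],**c)
W=wcloud(c|{"p":s["eef_pos"],"q":s["orientation"]});h=cv2.cvtColor(c["image"],cv2.COLOR_BGR2HSV)
m=(cv2.inRange(h,(10,100,40),(35,255,255))>0)&(W[...,2]>.1)&(W[...,2]<.115)&(W[...,1]>.18)&(W[...,0]<.58)
p=W[m];print("wrist top",len(p),np.median(p,0),cv2.minAreaRect((p[:,:2]*1000).astype(np.float32)) if len(p) else 0)
cv2.imwrite("pics/f.png",np.vstack([np.hstack(ims[:2]),cv2.resize(c["image"][:192],(800,300))]))
```

```text
16.725 [0.51050008 0.13107263 0.21689913] [-0.31701528  0.36543335 -0.50641876]
scene before [0.4905 0.0169 0.0803] [[0.481, -0.0073, 0.0294], [0.4993, 0.0499, 0.1082]] top/low x 0.4905
scene before [ 0.5164 -0.0888  0.08  ] [[0.507, -0.1135, 0.0265], [0.5247, -0.0573, 0.1076]] top/low x 0.5163
scene before [ 0.5404 -0.1912  0.079 ] [[0.5312, -0.2182, 0.027], [0.5488, -0.1617, 0.1081]] top/low x 0.5409
scene after [0.5068 0.2314 0.0813] [[0.5013, 0.2063, 0.029], [0.512, 0.2659, 0.1083]] top/low x 0.508
scene after [0.4915 0.0169 0.0805] [[0.4803, -0.0076, 0.0299], [0.4982, 0.0495, 0.1077]] top/low x 0.491
scene after [ 0.5411 -0.1927  0.0794] [[0.5321, -0.218, 0.0314], [0.5489, -0.1622, 0.1076]] top/low x 0.5415
side before [0.4858 0.0129 0.0848] [[0.4782, -0.0078, 0.0239], [0.4936, 0.0441, 0.108]] top/low x 0.4846
side before [ 0.5108 -0.0938  0.0846] [[0.5021, -0.1129, 0.0308], [0.5211, -0.0598, 0.1087]] top/low x 0.5097
side before [ 0.535  -0.1945  0.0869] [[0.5275, -0.2185, 0.0331], [0.5437, -0.1624, 0.1088]] top/low x 0.534
side after [0.5008 0.2271 0.0865] [[0.4966, 0.2068, 0.0278], [0.5061, 0.2581, 0.1087]] top/low x 0.4991
side after [0.4864 0.0103 0.0858] [[0.4776, -0.0077, 0.025], [0.497, 0.0421, 0.1081]] top/low x 0.4846
side after [ 0.5353 -0.1952  0.0877] [[0.5271, -0.218, 0.0294], [0.5445, -0.1654, 0.1077]] top/low x 0.5345
wrist top 838 [0.50371665 0.23678322 0.10617976] ((503.29302978515625, 237.9525146484375), (10.053101539611816, 59.68678665161133), 3.6742968559265137)
```

View pics/f.png

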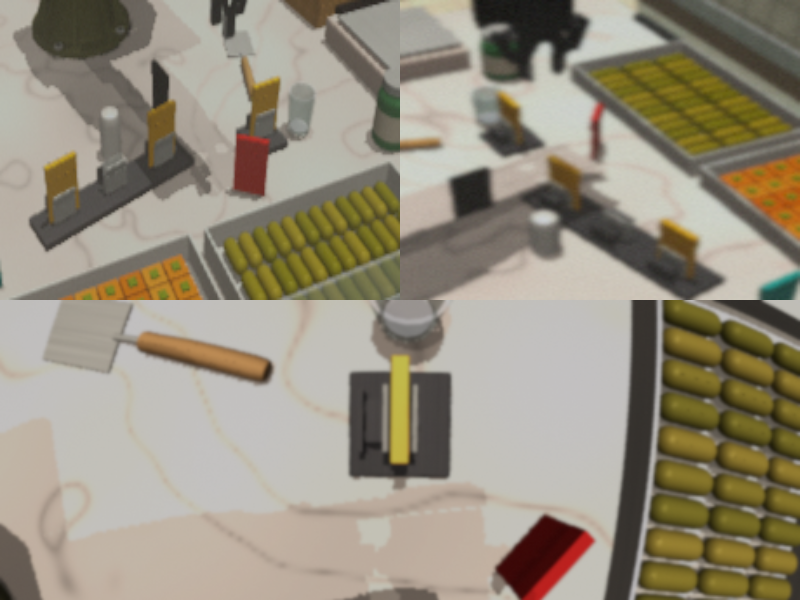

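The card stands in the spare clip upright, at full depth (top at 0.107 m) and within about 1 mm of centre. The other two cards haven't moved, so I'm handing in.

```bash
python3 -c "
from cell import manip
print(manip.job_done())"
```

```text
the job is handed in; nothing more can be done
None
```

The tired clip was clip 2 (the middle one): its card slid at about 5 N and is now fully down, upright and centred to about 1 mm in the spare clip; card 3 held at 13 N, card 1 was never tugged, both remain fully down in their clips, and the job is handed in.

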